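# Load a fish tin into the date coder through its non-return flap

## Robot

A 7-joint arm with a two-finger parallel gripper is mounted at the origin on the work surface. World frame = base frame: x ahead of the robot, y to its left, z up, the work surface at z = 0. Lengths are in m, angles in rad, forces in N, time in s.
With the tool pointing down it reaches from about 0.425 to 0.925 m from the base axis. Payload 6.8 kg.
Tool frame: the origin (TCP) lies midway between the tips of the shut fingers; the grasp point (between the pads) lies 19 mm behind it; z points along the fingers, y is the line along which they close (so a half turn about z gives the same grasp; the last joint's range is limited). The gripper opens to 85 mm and grips with 20 to 120 N. Pads are 22 mm wide; open, the fingers measure 114 mm over their backs; the gripper's body (76 mm by 85 mm) begins 54 mm behind the grasp point. The pads swing forward as they close: fully open they stand 13 mm farther back than shut.
Start: joints at [1.029, 0.477, 0.022, 1.555, -0.011, 1.109, -0.083], TCP at [0.284, -0.612, 0.231] pointing down, gripper open.
Joint ranges: [-2.96, 2.96], [-0.34, 2.1], [-1.41, 1.46], [0.24, 2.44], [-1.37, 4.51], [0.17, 1.92], [-2.96, 2.96]. Speed limits (rad/s): [2.39, 2.39, 3.14, 3.14, 3.14, 3.14, 3.14].

## Interface

Orientations are given as a rotation vector (axis times angle).
In Python, from bench import r gives the robot as it stands. The module is installed in compiled form; this text tells all that it offers.
- The arm moves only by the tool apply_moves, never from a script. Its argument "rows" is a list of rows, each a list of 6 numbers: the shift along the tool's x, y, z scaled (see below), then the turn, a rotation vector about the tool's x, y, z scaled (see below). A call has 1 to 5 rows; each row is the pose to reach, as a shift and turn from the pose commanded when the call began, along the tool's axes at that moment; what a row does not reach only later rows make up. The controller multiplies each number of a shift by 0.25 m and each number of a turn by 90 degrees. A row lasts 1/8 s, in which the tool goes at most 62.5 mm and 10.7 degrees, less where a joint would pass 70% of its speed; a pose out of reach is approached as far as the arm can. A call with a number of a shift or a turn outside -1 to 1 is refused whole. A call with a gripper value outside its range is refused whole. "claw" is the opening, from 0 (shut) to 1 (fully open), set as the call begins (left out, the last holds). The fingers move at their own pace and stop on an object; "newtons" is the grip in N (left out, the last holds). Time passes only in rows, so rows that repeat a pose let the fingers close. It gives the time, the measured TCP pose, the force, the opening and the grip force at its end, in the units of the state.
- r.get_obs(): the state, without advancing time (a new reading comes with each control period).
- r.grab_frame(name): name is "scene" or "top" or "wrist"; returns a dict with "pixels" (480x640x3 uint8, red, green, blue), "intrinsics" (3x3 intrinsics, pixels), "eye" and "attitude" of the camera in the world. Camera axes: x right, y up, looking along -z (the intrinsics and any distortion apply to the point x, -y, -z); pixel columns grow to the right and rows downward; lengths in m; the calibration is good to about 2 mm. The wrist camera is an equidistant fisheye: a pixel r from the principal point sees the ray r / f radians off the axis. A picture is of the moment at which its call begins. There is no depth.
- r.hand_in(): hands the job in; it is judged then, once.
Trained networks look in a picture, given as the dict that the camera call returned (one of the last four; its "shot" number tells which), for a name from the list of things; names that differ only in an ending like _2 or _b are one class to them, and where a whole thing is asked for, a point or a joint stands for the part that bears it (a point fixed in the world has none). Each returns a list of dicts, best first, with "conf" (0 to 1); they miss things now and then, are a little off and sometimes report something else, mostly with a low value. They report only what shows in the picture. A call takes as long as a camera call. They do not tell look-alikes from the thing itself.
- r.search_frame(picture, thing): "rect" ([left, top, width, height] in pixels, round what is visible of it).
- r.outline_of(picture, thing): "pixels" (480x640 bool, what is visible of it) and "rect" ([left, top, width, height] in pixels, round what is visible of it).
- r.landmark_of(picture, thing): "point" ([column, row] in pixels: a listed point, or the origin of a listed thing).
The state is a dict: "clock": time; "joints": joint angles; "qvel": joint speeds; "tau": joint torques, N m; "tcp_pos": TCP position; "orientation": TCP orientation; "contact_force": force on the tool from outside, world axes, zero at the start; "moment": the same for the moment, N m; "grip_width": finger opening in m; "gripper_force": force on a finger pad.
Only numpy, scipy, OpenCV 4.12 (cv2) and the standard library are available. Lean on these libraries where they do the work, as an engineer would, in place of code of your own. Each camera call takes 0.05 s, during which the arm holds its last target. There are 200 camera calls.

## Task

Lay the oblong fish tin flat, lid up, on the coder's infeed plate, long side along the lane, then push it down the lane through the sprung flap and on under the cover until it is fully home against the stop. Push gently so that the tin is not dented, and then take the hand out so that the flap shuts behind the tin. Leave the other things on the bench alone.

Things in the scene. Friction and masses are not known exactly. Their poses are not given: they have to be found in the camera images.
- tin: The oblong sealed tin, gold-lacquered, rounded corners of 15 mm: 104 long (its x) x 60 wide (its y) x 29 high, 105 to 195 g. Starts lying flat on the bench, ring-pull lid up. Origin at the centre of its underside, z up; either end may lead.
- coder: The date coder, fixed to the bench: a grey cabinet fed by a low steel lane. Origin at bench level on the lane's centreline, under the shut flap. Its x runs along the lane into the machine (the way tins go), y across the lane, z up. Lane floor 30 above the bench, 110 wide. The cabinet begins at x = 225 and is 200 wide and 155 high with its keypad and stop button.
- infeed (a point): Point on the floor of the open infeed plate (30 above the bench), on the lane's centreline at the coder's x = -150; the plate begins at x = -210. No rails beside it; white rails 14 high begin at x = -127 as a flared lead-in, 95 wide inside, and from x = -85 on leave a lane 64 wide.
- flap_line (a point): Point on the lane floor, on the centreline under the shut flap: the coder's x = 0, z = 30. The lane is open on top from the infeed to the cover.
- cover_edge (a point): Middle of the top of the front edge of the low steel cover over the lane: the coder's x = 125, z = 71. The cover has 38 clear height inside and runs to the cabinet.
- stop: The stop under the cover that the tin's front end meets. Origin on the lane floor, centreline, at the coder's x = 176; axes as the coder's. Its plate across the lane is clamped hard, its face 0 to 36 mm beyond that point; where is neither measured nor visible: feel for it. A soft plunger (under 0.4 N, not felt) stands 5 mm out of the face. Tin home: its rear end at x = 72 to 108, clear of the flap.
- flap (a joint): Angle of the non-return flap in rad: 0 shut (straight across the lane), growing to 1.6 as it swings into the machine. A steel leaf 2 thick, 66 long, from 2 to 30 above the lane floor, on an upright pivot beside the lane at x = 0, y = +37 of the coder; it does not swing outwards. A spring shuts it: 0.07 N m when shut, 0.17 N m wide open. A tin pushed past it meets 2 to 10 N.
- round_tin: Bystander: round gold tin, 85 across, 41 high; origin under its centre.
- jar: Bystander: glass jar with steel lid, 68 across, 85 high; origin under its centre.
- check_weight: Bystander: steel check weight with a knob, 38 across, 68 high; origin under its centre.
Not all that is in view belongs to the job. What is shaped like the tin but pink is not meant.

How it is judged:
By the outcome, as a careful person would: the job done as asked, in the order asked, and still so for the second after the job is handed in, with the robot touching nothing.
It also fails if it takes over 64 s, if anything falls off the work surface, if the arm or the gripper's body presses on something with over 40 N, if the wrist force passes 120 N, or if a joint passes its speed limit or range.

## Working session

There is one attempt and no reset: what is moved stays moved. The work goes in short steps, Python scripts to look and compute and a tool call to move; the robot and the scene stay as the last step left them, time stands still between calls to the robot, and variables do not carry over. Pictures are saved under pics/ and viewed, at most 10 in all, crops included, and the job is handed in when it is done.

Besides the shell and the picture viewer there is one more tool, called after "Emit:" as a command line: name --pt "numbers of a row" for each row, then --argument value for the rest. apply_moves: Moves the arm, as the interface text tells. Its arguments: {"type":"object","properties":{"rows":{"type":"array","items":{"type":"array","items":{"type":"number"}}},"claw":{"type":"number"},"newtons":{"type":"number"}},"required":["rows"]}

```bash
mkdir -p pics; cat > h.py <<'E'
import numpy as np, cv2
from scipy.spatial.transform import Rotation as R
from bench import r
def A(p):
    a=np.array(p["attitude"],float)
    return a if a.shape==(3,3) else (R.from_rotvec(a).as_matrix() if a.size==3 else R.from_quat(a).as_matrix())
def ray(p,uv,fish=False):
    K=np.array(p["intrinsics"]);x=(uv[0]-K[0,2])/K[0,0];y=(uv[1]-K[1,2])/K[1,1]
    if fish:
        t=np.hypot(x,y);s=np.sin(t)/max(t,1e-9);d=np.array([x*s,-y*s,-np.cos(t)])
    else: d=np.array([x,-y,-1.])
    return A(p)@d
def onz(p,uv,z,fish=False):
    d=ray(p,uv,fish);e=np.array(p["eye"]);return e+d*(z-e[2])/d[2]
def proj(p,X):
    c=A(p).T@(np.array(X)-np.array(p["eye"]));K=np.array(p["intrinsics"])
    return np.array([K[0,0]*c[0]/-c[2]+K[0,2],K[1,1]*-c[1]/-c[2]+K[1,2]])
def save(p,n): cv2.imwrite("pics/"+n,p["pixels"][:,:,::-1])
E
python3 - <<'E'
from h import *
o=r.get_obs();print({k:np.round(v,3) for k,v in o.items()})
for n in("scene","top"):
    p=r.grab_frame(n);save(p,n+"1.png");print(n,np.round(p["eye"],3),np.shape(p["attitude"]),np.round(p["intrinsics"],1).tolist(),[k for k in p])
    for t in "tin coder round_tin jar check_weight".split():
        print(t,[(np.round(d["rect"]).tolist(),round(d["conf"],2)) for d in r.search_frame(p,t)[:4]])
    for t in "tin coder infeed flap_line cover_edge stop".split():
        for d in r.landmark_of(p,t)[:3]:
            z=dict(infeed=.03,flap_line=.03,cover_edge=.071,stop=.03).get(t,0)
            print(t,np.round(d["point"],1),round(d["conf"],2),np.round(onz(p,d["point"],z),4))
E
```

```text
{'clock': np.float64(0.0), 'joints': array([ 1.029,  0.478,  0.022,  1.556, -0.012,  1.109, -0.083]), 'qvel': array([ 0.001, -0.001,  0.   , -0.   ,  0.   ,  0.001, -0.001]), 'tau': array([ 1.0000e-03, -5.9645e+01,  1.6080e+00, -2.8120e+01,  1.2000e-02,
        9.0000e-03, -0.0000e+00]), 'tcp_pos': array([ 0.283, -0.612,  0.23 ]), 'orientation': array([-3.066e+00, -6.760e-01,  1.000e-03]), 'contact_force': array([ 0.253, -0.237,  0.098]), 'moment': array([0.019, 0.009, 0.037]), 'gripper_force': np.float64(0.0), 'grip_width': np.float64(0.086)}
scene [0.941 0.483 0.883] (3,) [[528.7, 0.0, 320.3], [0.0, 528.7, 237.9], [0.0, 0.0, 1.0]] ['pixels', 'intrinsics', 'eye', 'attitude', 'shot']
tin [([194.0, 147.0, 46.0, 30.0], 0.73), ([229.0, 185.0, 44.0, 37.0], 0.65), ([322.0, 147.0, 41.0, 21.0], 0.6)]
coder [([315.0, 227.0, 290.0, 253.0], 0.66)]
round_tin [([342.0, 184.0, 32.0, 38.0], 0.8)]
jar [([239.0, 300.0, 34.0, 46.0], 0.94)]
check_weight [([215.0, 250.0, 20.0, 37.0], 0.84)]
tin [218.3 167.4] 0.8 [ 0.5378 -0.5476  0.    ]
tin [250.4 209.4] 0.61 [ 0.5479 -0.3626  0.    ]
tin [344.6 163.4
[... 418 characters left out ...]
2), ([412.0, 320.0, 41.0, 46.0], 0.74), ([395.0, 203.0, 48.0, 36.0], 0.68)]
coder [([27.0, 164.0, 304.0, 118.0], 0.92), ([347.0, 145.0, 12.0, 24.0], 0.61)]
round_tin [([344.0, 291.0, 32.0, 36.0], 0.58)]
jar [([265.0, 128.0, 32.0, 36.0], 0.77)]
check_weight [([346.0, 144.0, 14.0, 25.0], 0.57)]
tin [490.6 218.3] 0.86 [ 0.5438 -0.5384  0.    ]
tin [418.3 223.6] 0.83 [ 0.5339 -0.3679  0.    ]
tin [430.4 343.4] 0.77 [ 0.2549 -0.3837  0.    ]
coder [238.8 247.9] 0.92 [0.4824 0.0573 0.    ]
infeed [303.3 254.5] 0.87 [ 0.46   -0.0966  0.03  ]
flap_line [238.7 248.1] 0.57 [0.4772 0.0525 0.03  ]
flap_line [419.5 225.5] 0.47 [ 0.5234 -0.3653  0.03  ]
cover_edge [183.3 233.8] 0.59 [0.5052 0.1708 0.071 ]
```

```bash
python3 - <<'E'
import cv2,numpy as np
t=cv2.imread("pics/top1.png");cv2.imwrite("pics/c1.png",cv2.resize(t[120:390,160:540],None,fx=2.1,fy=2.1,interpolation=cv2.INTER_CUBIC))
E
```

```text
(no output)
```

View pics/c1.png

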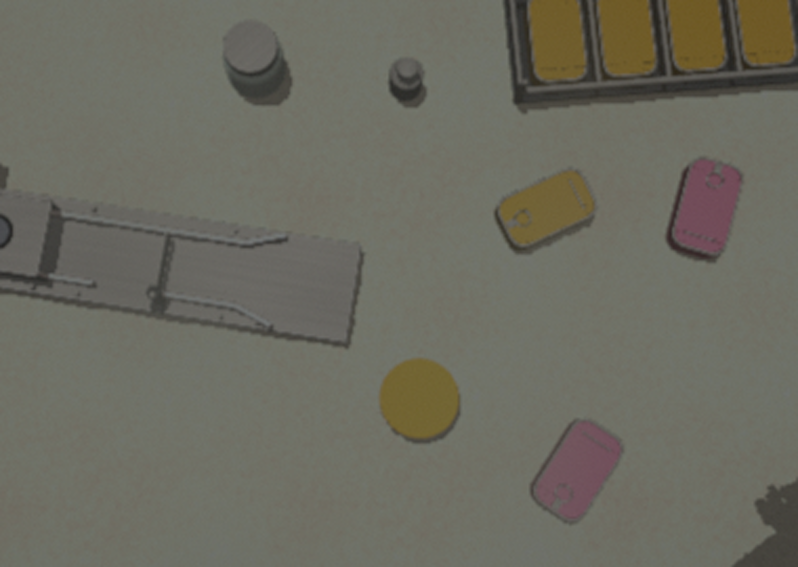

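View pics/scene1.png

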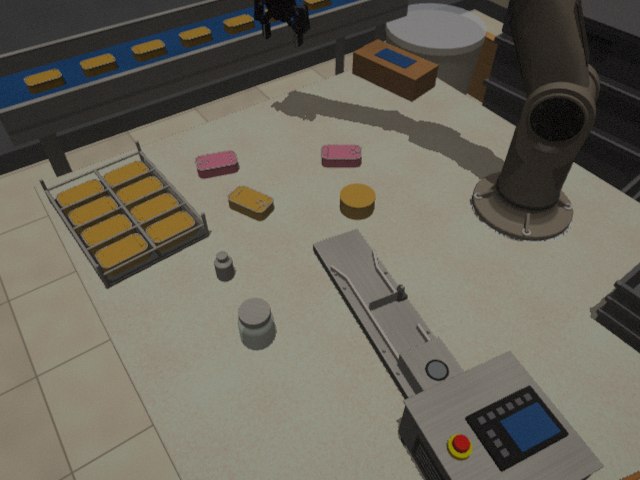

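Candidates (top view, full pixels): gold oblong at (419,220), pink oblongs at (496,218) and (435,343), and gold tins packed in the tray at top right. The gold one at (419,220) lies loose on the bench with its ring-pull up, so it fits; the pink ones and the tray tins do not. The lane runs left, its flap at about (239,248). Next I fit poses and make the enlarged confirmation crop.

```bash
cat > fit.py <<'E'
from h import *
from scipy.optimize import minimize
def pts(p,x,y,a,B):
    c,s=np.cos(a),np.sin(a)
    return np.array([proj(p,[x+c*q[0]-s*q[1],y+s*q[0]+c*q[1],q[2]]) for q in B])
def hull(p,x,y,a,B,S=4):
    m=np.zeros((480*1,640*1),np.uint8);h=cv2.convexHull(((pts(p,x,y,a,B))*16).round().astype(np.int32))
    cv2.fillConvexPoly(m,h,255,cv2.LINE_AA,4);return m/255.
def fit(obs,B,g,roi=None):
    rois=[np.ones((480,640)) if roi is None else hull(p,*g,roi) for p,_ in obs]
    f=lambda v:sum(np.abs((hull(p,v[0],v[1],v[2],B)-m)*w).sum() for (p,m),w in zip(obs,rois))
    best=minimize(f,g,method="Nelder-Mead",options=dict(initial_simplex=np.array([g]+[np.array(g)+d for d in ([.01,0,0],[0,.01,0],[0,0,.1])]),xatol=1e-5,fatol=.1,maxiter=300))
    return best.x,best.fun
th=np.linspace(0,np.pi/2,6)
def rbox(L,W,H,rad):
    o=[]
    for z in(0,H):
        for sx,sy in((1,1),(1,-1),(-1,1),(-1,-1)):
            o+=[[sx*(L/2-rad+rad*np.cos(t)),sy*(W/2-rad+rad*np.sin(t)),z] for t in th]
    return o
TIN=rbox(.104,.06,.029,.015)
def box(x0,x1,y,z0,z1): return [[x,s*y,z] for x in(x0,x1) for s in(1,-1) for z in(z0,z1)]
E
python3 - <<'E'
from fit import *
ps=[r.grab_frame(n) for n in("scene","top")]
im=cv2.cvtColor(ps[1]["pixels"],cv2.COLOR_RGB2BGR)
obs=[]
for p,c in zip(ps,[(250,203),(419,221)]):
    for d in r.outline_of(p,"tin"):
        if d["pixels"][c[1],c[0]]: obs.append((p,d["pixels"].astype(float)));print("tin px",d["pixels"].sum());break
for o in [obs,obs[:1],obs[1:]]:
    if o: print("tin",[fit(o,TIN,[.536,-.365,a]) for a in(-1.1,.4,-.4,1.1)])
co=[(p,r.outline_of(p,"coder")[0]["pixels"].astype(float)) for p in ps]
for o in [co,co[:1],co[1:]]: print("coder",fit(o,box(-.21,.125,.055,0,.03),[.482,.052,1.39],roi=box(-.25,-.02,.075,0,.03)))
crops=[cv2.resize(ps[0]["pixels"][175:230,210:290],(400,275),interpolation=3),cv2.resize(ps[1]["pixels"][195:250,380:460],(400,275),interpolation=3)]
cv2.imwrite("pics/c2.png",np.vstack(crops)[:,:,::-1])
E
```

```text
tin px 1193
tin px 1271
tin [(array([ 0.54205281, -0.36856073, -1.14355299]), np.float64(142.4627450980392)), (array([ 0.54204433, -0.36865196, -1.14601805]), np.float64(142.7058823529412)), (array([ 0.54224546, -0.36875441, -1.14102945]), np.float64(143.2745098039216)), (array([ 0.54212127, -0.36865117,  1.9944547 ]), np.float64(142.8313725490196))]
tin [(array([ 0.5415786 , -0.37109654, -1.15579969]), np.float64(47.48627450980392)), (array([ 0.54150459, -0.37094067, -1.15660949]), np.float64(47.12549019607843)), (array([ 0.54164684, -0.37094278, -1.15200707]), np.float64(47.333333333333336)), (array([ 0.54156996, -0.37125053,  1.98367306]), np.float64(47.725490196078425))]
tin [(array([ 0.54217596, -0.36731106, -1.13827533]), np.float64(55.0235294117647)), (array([ 0.54218843, -0.36735993,  2.003993  ]), np.float64(54.886274509803926)), (array([ 0.54221695, -0.3672228 , -1.13784859]), np.float64(55.4078431372549)), (array([ 0.54224065, -0.36724137,  1.99837516]), np.float64(54.71764705882353))]
coder (array([0.48458526, 0.05603272, 1.40365196]), np.float64(497.3817147251058))
coder (array([0.48033238, 0.05594041, 1.40805354]), np.float64(281.02812764321413))
coder (array([0.48711017, 0.05555235, 1.39715712]), np.float64(170.74715878508263))
```

View pics/c2.png

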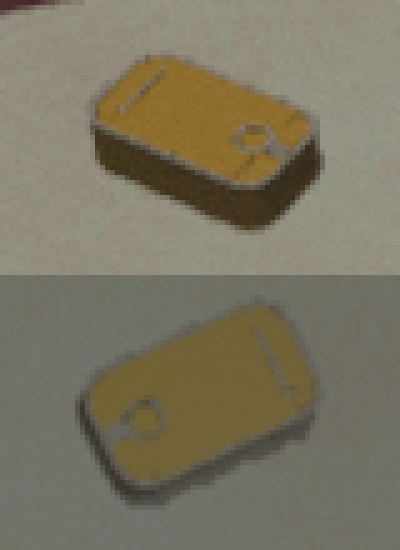

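Both crops show the gold oblong tin with its ring-pull lid up, so it is the right one. Next I plan the approach.

```bash
cat > plan.py <<'E'
from h import *
def plan(x,y,z,deg):
    o=r.get_obs();R0=R.from_rotvec(o["orientation"]);a=np.radians(deg)
    Rt=np.array([[np.cos(a),np.sin(a),0],[np.sin(a),-np.cos(a),0],[0,0,-1]])
    d=R0.as_matrix().T@(np.array([x,y,z])-o["tcp_pos"])/.25
    w=(R0.inv()*R.from_matrix(Rt)).as_rotvec()/(np.pi/2)
    print(round(float(o["clock"]),2),"tcp",np.round(o["tcp_pos"],4),"F",np.round(o["contact_force"],1),"row",np.round(d,4),np.round(w,4))
E
python3 -c "
from plan import *
plan(.542,-.369,.15,114.4)"
```

```text
1.5 tcp [ 0.2837 -0.6125  0.2313] F [ 0.4 -0.1  0.4] row [ 1.3467 -0.4495  0.3251] [-0.    -0.    -0.995]
```

Emit:
apply_moves --pt "0.75 -0.25 0.1 0 0 -0.5" --pt "0.9 -0.3 0.16 0 0 -0.7" --pt "1.0 -0.36 0.22 0 0 -0.9" --pt "1.0 -0.4 0.27 0 0 -0.995" --pt "1.0 -0.44 0.3 0 0 -0.995" --claw 1 --newtons 25

```text
clock: 2.12
tcp_pos: [0.4672, -0.404, 0.1558]
orientation: [2.421, 2.002, 0.003]
contact_force: [-0.6, -0.4, -0.0]
grip_width: 0.0853
gripper_force: 0.0
```

```bash
python3 -c "
from plan import *
plan(.542,-.369,.15,114.4)"
```

```text
2.12 tcp [ 0.4672 -0.404   0.1558] F [-0.6 -0.4 -0. ] row [0.1936 0.2674 0.0238] [ 0.0011 -0.0006 -0.3913]
```

Emit:
apply_moves --pt "0.19 0.265 0.024 0 0 -0.39" --pt "0.19 0.265 0.024 0 0 -0.39" --pt "0.19 0.265 0.024 0 0 -0.39" --pt "0.19 0.265 0.024 0 0 -0.39" --pt "0.19 0.265 0.024 0 0 -0.39"

```text
clock: 2.75
tcp_pos: [0.5386, -0.3743, 0.1502]
orientation: [-1.72, -2.629, -0.0]
contact_force: [-0.8, -0.3, -0.1]
grip_width: 0.0854
gripper_force: 0.0
```

```bash
python3 -c "
from plan import *
plan(.542,-.369,.15,114.4)
p=r.grab_frame('wrist');save(p,'w1.png');print(p['eye'],p['attitude'],p['intrinsics'])
print(r.get_obs()['joints'].round(2))
for d in r.landmark_of(p,'tin')[:3]: print(d['point'],d['conf'],onz(p,d['point'],0,True))
"
```

```text
2.75 tcp [ 0.5386 -0.3743  0.1502] F [-0.8 -0.3 -0.1] row [0.0142 0.021  0.0009] [ 0.     -0.0001 -0.0087]
[ 0.50886101 -0.30519797  0.29278386] [-0.29813988 -0.06260461  0.41037354] [[371.64829954   0.         322.23216395]
 [  0.         371.64829954 239.57413629]
 [  0.           0.           1.        ]]
[ 0.79  0.56 -0.39  1.66  0.24  0.98  0.73]
[43.1, 124.8] 0.86 [ 0.25606425 -0.39083119  0.        ]
[256.1, 375.2] 0.67 [ 0.54215613 -0.54453008  0.        ]
[328.5, 217.0] 0.56 [ 0.54254278 -0.36925246  0.        ]
```

View pics/w1.png

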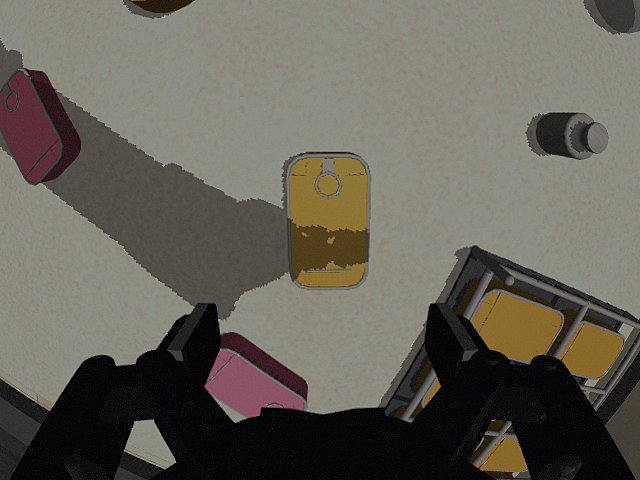

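The wrist view shows the gold tin at (328,220), lid up and square to the fingers. The landmark agrees at (0.5425, -0.369), so I descend.

Emit:
apply_moves --pt "0.015 0.021 0.15 0 0 -0.008" --pt "0.015 0.021 0.3 0 0 -0.008" --pt "0.015 0.021 0.42 0 0 -0.008" --pt "0.015 0.021 0.52 0 0 -0.008" --pt "0.015 0.021 0.57 0 0 -0.008"

```text
clock: 3.48
tcp_pos: [0.5413, -0.3683, 0.0064]
orientation: [-1.702, -2.638, 0.0]
contact_force: [-0.4, 0.3, 0.2]
grip_width: 0.0855
gripper_force: 0.0
```

```bash
python3 -c "
from plan import *
plan(.5425,-.369,.001,114.4)"
```

```text
3.48 tcp [ 0.5413 -0.3683  0.0064] F [-0.4  0.3  0.2] row [-0.0045  0.0032  0.0217] [-0.0007 -0.0009 -0.0006]
```

Emit:
apply_moves --pt "-0.003 0.003 0.018 0 0 0" --pt "-0.003 0.003 0.018 0 0 0"

```text
clock: 3.72
tcp_pos: [0.5436, -0.3692, 0.0039]
orientation: [1.702, 2.64, 0.0]
contact_force: [-0.5, -0.1, 0.7]
grip_width: 0.0855
gripper_force: 0.0
```

Emit:
apply_moves --pt "0 0 0 0 0 0" --pt "0 0 0 0 0 0" --pt "0 0 0 0 0 0" --pt "0 0 0 0 0 0" --pt "0 0 0 0 0 0" --claw 0 --newtons 25

```text
clock: 4.35
tcp_pos: [0.5434, -0.3695, 0.0044]
orientation: [1.702, 2.639, -0.001]
contact_force: [-1.6, -0.3, 5.8]
grip_width: 0.0595
gripper_force: 28.7
```

Emit:
apply_moves --pt "0 0 0 0 0 0" --pt "0 0 0 0 0 0"

```text
clock: 4.6
tcp_pos: [0.5434, -0.3695, 0.0044]
orientation: [1.702, 2.639, -0.001]
contact_force: [-3.3, -0.2, 5.9]
grip_width: 0.0593
gripper_force: 28.7
```

Emit:
apply_moves --pt "0 0 -0.1 0 0 0" --pt "0 0 -0.25 0 0 0" --pt "0 0 -0.4 0 0 0" --pt "0 0 -0.5 0 0 0" --pt "0 0 -0.5 0 0 0"

```text
clock: 5.22
tcp_pos: [0.5442, -0.3696, 0.1302]
orientation: [1.7, 2.637, 0.0]
contact_force: [-0.0, -0.1, -2.1]
grip_width: 0.0595
gripper_force: 28.1
```

```bash
python3 -c "
from plan import *
plan(.456,-.105,.13,80.2)"
```

```text
5.22 tcp [ 0.5442 -0.3696  0.1302] F [-0.  -0.1 -2.1] row [ 1.1095  0.1157 -0.0025] [0.0021 0.0016 0.3798]
```

Emit:
apply_moves --pt "0.2 0.02 0 0 0 0.07" --pt "0.4 0.04 0 0 0 0.14" --pt "0.6 0.06 0 0 0 0.21" --pt "0.8 0.08 0 0 0 0.28" --pt "1.0 0.104 0 0 0 0.38"

```text
clock: 5.85
tcp_pos: [0.4617, -0.129, 0.1269]
orientation: [-2.407, -2.016, 0.002]
contact_force: [0.7, 0.4, -1.7]
grip_width: 0.0598
gripper_force: 28.0
```

```bash
python3 -c "
from plan import *
plan(.456,-.105,.13,80.2)"
```

```text
5.85 tcp [ 0.4617 -0.129   0.1269] F [ 0.7  0.4 -1.7] row [ 0.0904 -0.0392 -0.0125] [-0.0014 -0.0002 -0.0032]
```

Emit:
apply_moves --pt "0.08 -0.04 -0.0125 0 0 0" --pt "0.08 -0.04 -0.0125 0 0 0" --pt "0.08 -0.04 -0.0125 0 0 0" --pt "0.08 -0.04 -0.0125 0 0 0"

```text
clock: 6.35
tcp_pos: [0.4569, -0.1103, 0.1309]
orientation: [-2.405, -2.021, 0.001]
contact_force: [0.5, 0.8, -2.0]
grip_width: 0.0595
gripper_force: 28.0
```

```bash
python3 -c "
from plan import *
plan(.456,-.105,.13,80.2)
p=r.grab_frame('wrist');save(p,'w2.png')
import pickle;pickle.dump({k:p[k] for k in('pixels','eye','attitude','intrinsics')},open('w2.pkl','wb'))
for t,z in(('coder',0),('infeed',.03),('flap_line',.03),('cover_edge',.071)):
  for d in r.landmark_of(p,t)[:2]: print(t,d['point'],d['conf'],onz(p,d['point'],z,True))
"
```

```text
6.35 tcp [ 0.4569 -0.1103  0.1309] F [ 0.5  0.8 -2. ] row [ 0.0204 -0.0074  0.0037] [-0.0004  0.0001 -0.0014]
coder [320.9, 11.3] 0.57 [0.48485153 0.05104088 0.        ]
```

View pics/w2.png

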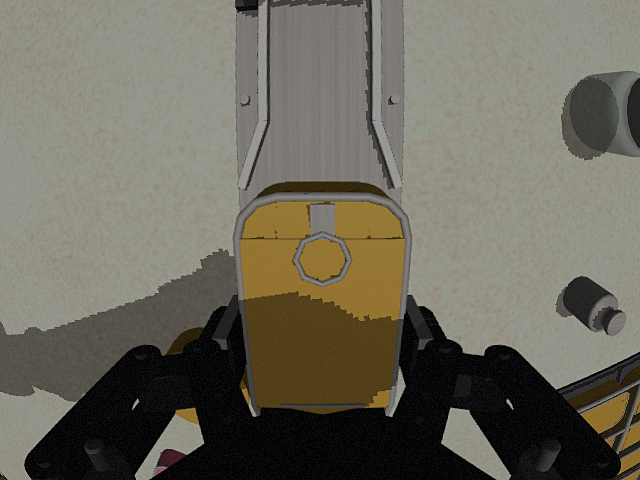

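```bash
python3 -c "
from h import *;import pickle
p=pickle.load(open('w2.pkl','rb'))
g=cv2.cvtColor(p['pixels'],cv2.COLOR_RGB2HSV).astype(int)
for v in (60,100,140,170):
  L=onz(p,(236.3,v),.03,True);Rr=onz(p,(404,v),.03,True);print('floor',v,L[:2].round(4),Rr[:2].round(4),((L+Rr)/2)[:2].round(4),np.linalg.norm(L-Rr).round(4))
for n,a,b in(('start',(244,189),(398,189)),('bend',(269,120),(375,120)),('far',(268,20),(372,20))):
  L=onz(p,a,.044,True);Rr=onz(p,b,.044,True);print(n,L[:2].round(4),Rr[:2].round(4),((L+Rr)/2)[:2].round(4),np.linalg.norm(L-Rr).round(4))
for v in (30,60,90,110): print(v, ' '.join(map(str,g[v,228:276,2])),'|',' '.join(map(str,g[v,364:412,2])))
"
```

```text
floor 60 [0.4235 0.0195] [0.5311 0.0007] [0.4773 0.0101] 0.1092
floor 100 [ 0.4188 -0.0072] [ 0.5265 -0.026 ] [ 0.4727 -0.0166] 0.1094
floor 140 [ 0.4137 -0.0334] [ 0.5225 -0.0524] [ 0.4681 -0.0429] 0.1104
floor 170 [ 0.4096 -0.0531] [ 0.5197 -0.0723] [ 0.4646 -0.0627] 0.1118
start [ 0.4154 -0.065 ] [ 0.5115 -0.0817] [ 0.4634 -0.0733] 0.0975
bend [ 0.4395 -0.0255] [ 0.5033 -0.0366] [ 0.4714 -0.0311] 0.0648
far [0.4499 0.0378] [0.5125 0.0267] [0.4812 0.0322] 0.0636
30 150 146 149 153 145 150 156 134 110 122 125 125 119 125 125 126 125 123 122 125 124 121 121 124 118 123 117 123 124 118 137 153 153 149 152 154 149 152 135 79 47 58 127 120 121 119 124 128 | 125 132 136 115 70 63 43 43 117 147 151 150 153 154 148 156 155 100 126 122 121 121 125 125 125 131 125 126 129 123 128 123 123 124 127 125 125 128 122 133 151 149 152 146 146 149 149 148
60 144 150 147 147 146 151 150 124 118 127 123 127 120 125 125 125 123 125 125 124 123 123 120 126 123 123 120 121 123 131 140 155 151 151 154 152 154 153 126 61 43 69 113 122 126 125 128 131 | 123 127 144 66 69 67 45 37 100 152 156 151 154 155 150 
[... 191 characters left out ...]
120 126 125 128 123 124 127 121 128 126 127 122 116 122 123 97 147 155 152 150 147 152 151 159 146 49 50 43 132 121 123 123 127 125 | 129 74 69 76 71 64 50 30 109 149 154 153 152 150 155 154 157 124 109 125 122 118 125 125 129 128 129 128 128 127 126 129 125 125 118 124 121 128 126 115 135 153 149 152 148 147 152 152
110 154 149 154 152 154 146 149 147 102 130 130 124 126 122 123 124 128 124 126 128 123 123 127 127 127 123 127 123 125 87 138 152 156 154 153 149 153 159 143 80 43 61 115 124 126 125 128 130 | 125 126 134 131 65 58 41 42 113 155 152 151 150 149 151 155 152 113 115 122 118 120 125 126 128 129 125 127 123 128 131 125 127 121 127 123 124 125 120 110 128 154 152 150 150 150 153 150
```

The wrist view shows the lane straight ahead, with plate edges at columns 236 and 404 and the rail lead-in starting at row 189. That puts the coder origin at about (0.4845, 0.0525), yaw 80.1°.

```bash
python3 -c "
from plan import *
plan(.4582,-.0955,.050,80.1)"
```

```text
6.6 tcp [ 0.457  -0.1096  0.1313] F [ 0.6 -0.2 -2.1] row [ 0.0563 -0.005   0.3253] [-0.     -0.      0.0005]
```

Emit:
apply_moves --pt "0.055 -0.005 0.08 0 0 0" --pt "0.055 -0.005 0.16 0 0 0" --pt "0.055 -0.005 0.24 0 0 0" --pt "0.055 -0.005 0.31 0 0 0" --pt "0.055 -0.005 0.325 0 0 0"

```text
clock: 7.22
tcp_pos: [0.4575, -0.0954, 0.0493]
orientation: [-2.402, -2.022, 0.002]
contact_force: [0.3, -0.3, -1.9]
grip_width: 0.0596
gripper_force: 28.0
```

Emit:
apply_moves --pt "0 0 0 0 0 0" --pt "0 0 0 0 0 0"

```text
clock: 7.48
tcp_pos: [0.4587, -0.0955, 0.0508]
orientation: [2.403, 2.022, 0.001]
contact_force: [0.1, -0.2, -2.1]
grip_width: 0.0594
gripper_force: 28.0
```

```bash
python3 -c "
from plan import *
plan(.4582,-.0955,.0345,80.1)"
```

```text
7.47 tcp [ 0.4587 -0.0955  0.0508] F [ 0.1 -0.2 -2.1] row [-0.0001 -0.0021  0.0654] [ 0.0008 -0.      0.0009]
```

Emit:
apply_moves --pt "0 -0.001 0.03 0 0 0" --pt "0 -0.001 0.05 0 0 0" --pt "0 -0.001 0.058 0 0 0" --pt "0 -0.001 0.062 0 0 0" --pt "0 -0.001 0.062 0 0 0"

```text
clock: 8.1
tcp_pos: [0.4579, -0.0953, 0.0346]
orientation: [-2.403, -2.023, 0.0]
contact_force: [0.0, 0.4, -1.8]
grip_width: 0.0595
gripper_force: 28.0
```

Not yet touching, so I go down in small steps.

Emit:
apply_moves --pt "0 0 0.004 0 0 0" --pt "0 0 0.006 0 0 0"

```text
clock: 8.35
tcp_pos: [0.458, -0.0954, 0.0342]
orientation: [2.403, 2.023, -0.0]
contact_force: [-6.0, 2.0, 19.0]
grip_width: 0.0598
gripper_force: 30.4
```

Emit:
apply_moves --pt "0 0 0.003 0 0 0" --pt "0 0 0.003 0 0 0"

```text
clock: 8.6
tcp_pos: [0.4581, -0.0954, 0.0342]
orientation: [2.402, 2.023, -0.001]
contact_force: [-7.7, 0.4, 24.1]
grip_width: 0.0593
gripper_force: 31.1
```

Emit:
apply_moves --pt "0 0 -0.006 0 0 0" --pt "0 0 -0.006 0 0 0"

```text
clock: 8.85
tcp_pos: [0.4582, -0.0954, 0.0343]
orientation: [2.403, 2.023, 0.001]
contact_force: [-1.4, 0.7, 6.1]
grip_width: 0.0594
gripper_force: 29.0
```

Emit:
apply_moves --pt "0 0 0 0 0 0" --pt "0 0 0 0 0 0" --pt "0 0 0 0 0 0" --pt "0 0 0 0 0 0" --pt "0 0 0 0 0 0" --claw 1

```text
clock: 9.48
tcp_pos: [0.4579, -0.0954, 0.0339]
orientation: [-2.403, -2.023, -0.0]
contact_force: [-0.2, 1.0, -0.3]
grip_width: 0.0856
gripper_force: 0.0
```

Emit:
apply_moves --pt "0 0 -0.06 0 0 0" --pt "0 0 -0.16 0 0 0" --pt "0 0 -0.26 0 0 0" --pt "0 0 -0.32 0 0 0" --pt "0 0 -0.32 0 0 0"

```text
clock: 10.1
tcp_pos: [0.4587, -0.0956, 0.1152]
orientation: [2.402, 2.022, 0.003]
contact_force: [0.4, -0.5, -0.1]
grip_width: 0.0853
gripper_force: 0.0
```

```bash
python3 -c "
from fit import *
from plan import plan
ps=[r.grab_frame(n) for n in('scene','top')]
w=r.grab_frame('wrist');save(w,'w3.png')
obs=[]
for p in ps:
  c=proj(p,[.4587,-.0953,.059]).round().astype(int)
  for d in r.outline_of(p,'tin'):
    if d['pixels'][c[1],c[0]]: obs.append((p,d['pixels'].astype(float)));break
T=[[a,b,z+.03] for a,b,z in TIN]
for o in obs: print(fit([o],T,[.4587,-.0953,1.398]))
s=-.230;a=np.radians(80.1)
plan(.4845+s*np.cos(a),.0525+s*np.sin(a),.11,80.1)
"
```

```text
(array([ 0.45895545, -0.09527593,  1.37895023]), np.float64(69.38823529411765))
10.35 tcp [ 0.4572 -0.0952  0.1131] F [-0.4  0.3  0. ] row [-0.3191  0.0054  0.0124] [-0.0011 -0.      0.0011]
```

View pics/w3.png

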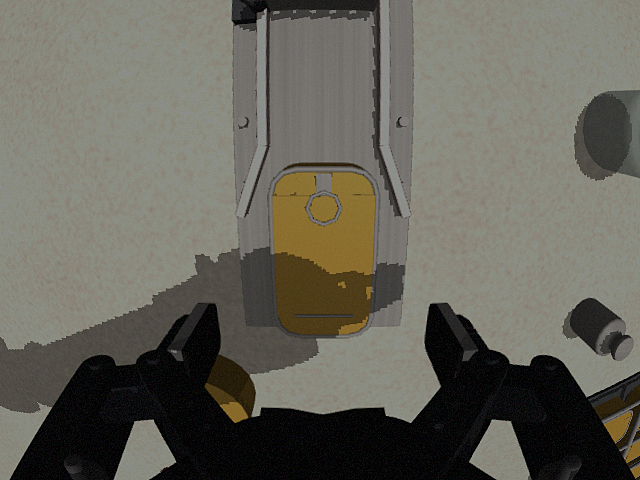

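The tin lies lid up and centred on the infeed plate, its front at row 165 just inside the flare. The scene fit gives (0.459, -0.095). Next I shut the fingers, go behind the tin and lower.

Emit:
apply_moves --pt "-0.1 0 0 0 0 0" --pt "-0.2 0 0 0 0 0" --pt "-0.3 0 0 0 0 0" --pt "-0.325 0.005 0 0 0 0" --pt "-0.325 0.005 0.01 0 0 0" --claw 0

```text
clock: 10.98
tcp_pos: [0.4454, -0.1753, 0.1111]
orientation: [-2.403, -2.023, -0.0]
contact_force: [-0.4, 0.3, -0.2]
grip_width: 0.0
gripper_force: 0.0
```

```bash
cat >> plan.py <<'E'
def lane(s,z,t=0):
    a=np.radians(80.1);u=np.array([np.cos(a),np.sin(a)]);o=np.array([.4845,.0525])
    ob=r.get_obs();d=ob["tcp_pos"][:2]-o;f=ob["contact_force"]
    print("s %.1f t %.1f mm  Falong %.1f Fz %.1f"%(1e3*d@u,1e3*(u[0]*d[1]-u[1]*d[0]),f[:2]@u,f[2]))
    q=o+s*u+t*np.array([-u[1],u[0]]);plan(q[0],q[1],z,80.1)
E
python3 -c "
from plan import *
lane(-.230,.038);print(r.get_obs()['grip_width'])"
```

```text
s -231.1 t -0.7 mm  Falong 0.3 Fz -0.2
10.97 tcp [ 0.4454 -0.1753  0.1111] F [-0.4  0.3 -0.2] row [ 0.0044 -0.0027  0.2924] [-0.0001 -0.0003  0.0008]
1.2745762144129519e-05
```

Emit:
apply_moves --pt "0 -0.002 0.08 0 0 0" --pt "0 -0.002 0.16 0 0 0" --pt "0 -0.002 0.24 0 0 0" --pt "0 -0.002 0.29 0 0 0" --pt "0 -0.002 0.29 0 0 0"

```text
clock: 11.6
tcp_pos: [0.4444, -0.1746, 0.0382]
orientation: [-2.401, -2.024, 0.001]
contact_force: [-0.1, 0.9, -0.2]
grip_width: -0.0001
gripper_force: 0.0
```

Emit:
apply_moves --pt "0.02 0 0 0 0 0" --pt "0.04 0 0 0 0 0" --pt "0.06 0 0 0 0 0" --pt "0.08 0 0 0 0 0" --pt "0.1 0 0 0 0 0"

```text
clock: 12.22
tcp_pos: [0.4492, -0.1511, 0.0392]
orientation: [2.403, 2.022, -0.0]
contact_force: [-1.0, -3.4, 2.1]
grip_width: 0.0002
gripper_force: 1.3
```

```bash
python3 -c "
from plan import *
lane(-.1,.038)"
```

```text
s -206.7 t -0.2 mm  Falong -3.5 Fz 2.1
12.22 tcp [ 0.4492 -0.1511  0.0392] F [-1.  -3.4  2.1] row [ 4.267e-01 -3.000e-04  4.400e-03] [0.0003 0.0004 0.0008]
```

Emit:
apply_moves --pt "0.024 0 0.002 0 0 0" --pt "0.048 0 0.004 0 0 0" --pt "0.072 0 0.004 0 0 0" --pt "0.096 0 0.004 0 0 0" --pt "0.12 0 0.004 0 0 0"

```text
clock: 12.85
tcp_pos: [0.4542, -0.1209, 0.0379]
orientation: [-2.403, -2.023, 0.0]
contact_force: [0.2, -1.0, 1.0]
grip_width: 0.0001
gripper_force: 1.1
```

Emit:
apply_moves --pt "0.024 0 0 0 0 0" --pt "0.048 0 0 0 0 0" --pt "0.072 0 0 0 0 0" --pt "0.096 0 0 0 0 0" --pt "0.12 0 0 0 0 0"

```text
clock: 13.48
tcp_pos: [0.4593, -0.0913, 0.0379]
orientation: [-2.403, -2.023, 0.0]
contact_force: [0.6, -2.0, 0.8]
grip_width: 0.0001
gripper_force: 0.9
```

```bash
python3 -c "
from plan import *
lane(-.1,.038)"
```

```text
s -146.0 t 0.1 mm  Falong -1.9 Fz 0.8
13.47 tcp [ 0.4593 -0.0913  0.0379] F [ 0.6 -2.   0.8] row [ 0.1841  0.0008 -0.0004] [-0.    -0.     0.001]
```

Emit:
apply_moves --pt "0.02 0 0 0 0 0" --pt "0.04 0 0 0 0 0" --pt "0.06 0 0 0 0 0" --pt "0.08 0 0 0 0 0" --pt "0.1 0 0 0 0 0"

```text
clock: 14.1
tcp_pos: [0.4635, -0.0668, 0.0379]
orientation: [-2.403, -2.023, -0.0]
contact_force: [0.0, -1.0, 0.4]
grip_width: 0.0
gripper_force: 0.7
```

Emit:
apply_moves --pt "0.016 0 0 0 0 0" --pt "0.032 0 0 0 0 0" --pt "0.048 0 0 0 0 0" --pt "0.064 0 0 0 0 0" --pt "0.08 0 0 0 0 0"

```text
clock: 14.72
tcp_pos: [0.4667, -0.0499, 0.0379]
orientation: [2.404, 2.02, -0.004]
contact_force: [-0.1, -11.6, 0.8]
grip_width: -0.0
gripper_force: 5.6
```

```bash
python3 -c "
from plan import *
lane(-.05,.038)
p=r.grab_frame('scene');cv2.imwrite('pics/s4.png',cv2.resize(p['pixels'][200:420,270:520],(750,660-60),interpolation=3)[:,:,::-1])"
```

```text
s -104.0 t -0.1 mm  Falong -11.4 Fz 0.8
14.72 tcp [ 0.4667 -0.0499  0.0379] F [ -0.1 -11.6   0.8] row [ 0.2159 -0.0005 -0.0009] [-0.0001  0.0018 -0.0004]
```

View pics/s4.png

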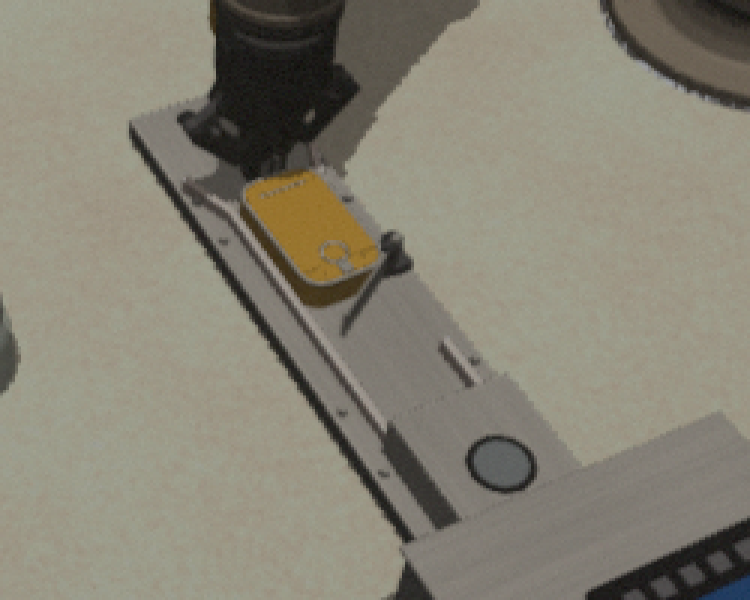

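The flap is open about 40° on the tin's front and the tin sits straight between the rails. Resistance of 11 N is as expected, so I carry on slowly.

Emit:
apply_moves --pt "0.012 0 0 0 0 0" --pt "0.024 0 0 0 0 0" --pt "0.036 0 0 0 0 0" --pt "0.048 0 0 0 0 0" --pt "0.06 0 0 0 0 0"

```text
clock: 15.4
tcp_pos: [0.4693, -0.0355, 0.0379]
orientation: [2.405, 2.019, -0.004]
contact_force: [-0.2, -10.7, 0.7]
grip_width: 0.0
gripper_force: 5.0
```

Emit:
apply_moves --pt "0.014 0 0 0 0 0" --pt "0.028 0 0 0 0 0" --pt "0.042 0 0 0 0 0" --pt "0.056 0 0 0 0 0" --pt "0.07 0 0 0 0 0"

```text
clock: 16.02
tcp_pos: [0.4721, -0.0179, 0.0379]
orientation: [2.405, 2.019, -0.004]
contact_force: [-1.1, -7.7, 2.1]
grip_width: 0.0006
gripper_force: 4.3
```

Emit:
apply_moves --pt "0.014 0 0 0 0 0" --pt "0.028 0 0 0 0 0" --pt "0.042 0 0 0 0 0" --pt "0.056 0 0 0 0 0" --pt "0.07 0 0 0 0 0"

```text
clock: 16.65
tcp_pos: [0.475, 0.0001, 0.0379]
orientation: [2.405, 2.02, -0.003]
contact_force: [-0.9, -6.2, 3.4]
grip_width: 0.0001
gripper_force: 3.3
```

```bash
python3 -c "
from plan import *
lane(0,.038)"
```

```text
s -53.3 t 0.3 mm  Falong -6.3 Fz 3.4
16.65 tcp [4.75e-01 1.00e-04 3.79e-02] F [-0.9 -6.2  3.4] row [ 0.2131  0.0012 -0.0009] [-0.0004  0.0014 -0.0003]
```

Emit:
apply_moves --pt "0.019 0 0 0 0 0" --pt "0.038 0 0 0 0 0" --pt "0.057 0 0 0 0 0" --pt "0.076 0 0 0 0 0" --pt "0.095 0 0 0 0 0"

```text
clock: 17.27
tcp_pos: [0.4792, 0.024, 0.0379]
orientation: [2.404, 2.021, -0.003]
contact_force: [-0.0, -5.6, 1.6]
grip_width: 0.0001
gripper_force: 2.6
```

Emit:
apply_moves --pt "0.019 0 0 0 0 0" --pt "0.038 0 0 0 0 0" --pt "0.057 0 0 0 0 0" --pt "0.076 0 0 0 0 0" --pt "0.095 0 0 0 0 0"

```text
clock: 17.9
tcp_pos: [0.4837, 0.0491, 0.0379]
orientation: [-2.403, -2.023, -0.0]
contact_force: [0.4, -3.8, -0.7]
grip_width: 0.0002
gripper_force: 1.7
```

Emit:
apply_moves --pt "0.019 0 0 0 0 0" --pt "0.038 0 0 0 0 0" --pt "0.057 0 0 0 0 0" --pt "0.076 0 0 0 0 0" --pt "0.095 0 0 0 0 0"

```text
clock: 18.52
tcp_pos: [0.4878, 0.0724, 0.038]
orientation: [2.403, 2.023, 0.001]
contact_force: [0.5, -3.6, 0.5]
grip_width: -0.0006
gripper_force: 1.8
```

Emit:
apply_moves --pt "0.019 0 0 0 0 0" --pt "0.038 0 0 0 0 0" --pt "0.057 0 0 0 0 0" --pt "0.076 0 0 0 0 0" --pt "0.095 0 0 0 0 0"

```text
clock: 19.15
tcp_pos: [0.4914, 0.0952, 0.0379]
orientation: [2.403, 2.023, -0.002]
contact_force: [0.6, -5.7, 3.3]
grip_width: -0.0004
gripper_force: 2.4
```

```bash
python3 -c "
from plan import *
lane(.06,.038)"
```

```text
s 43.2 t 0.6 mm  Falong -5.5 Fz 3.3
19.15 tcp [0.4914 0.0952 0.0379] F [ 0.6 -5.7  3.3] row [ 0.0672  0.0024 -0.0003] [-0.0003  0.0006  0.0008]
```

Emit:
apply_moves --pt "0.01 0.0005 0 0 0 0" --pt "0.02 0.001 0 0 0 0" --pt "0.03 0.0015 0 0 0 0" --pt "0.04 0.002 0 0 0 0" --pt "0.048 0.002 0 0 0 0"

```text
clock: 19.77
tcp_pos: [0.4933, 0.1064, 0.0377]
orientation: [2.403, 2.023, -0.003]
contact_force: [-0.3, -7.1, 2.0]
grip_width: 0.0001
gripper_force: 3.3
```

Emit:
apply_moves --pt "0.004 0 0 0 0 0" --pt "0.008 0 0 0 0 0" --pt "0.012 0 0 0 0 0"

```text
clock: 20.15
tcp_pos: [0.494, 0.1098, 0.0377]
orientation: [-2.403, -2.023, 0.002]
contact_force: [-0.7, -4.7, 1.6]
grip_width: 0.0001
gripper_force: 2.6
```

Emit:
apply_moves --pt "0.004 0 0 0 0 0" --pt "0.008 0 0 0 0 0" --pt "0.012 0 0 0 0 0"

```text
clock: 20.52
tcp_pos: [0.4956, 0.1137, 0.038]
orientation: [-2.403, -2.024, -0.002]
contact_force: [1.2, -2.5, -1.0]
grip_width: 0.0002
gripper_force: 1.5
```

Emit:
apply_moves --pt "0.004 0 0 0 0 0" --pt "0.008 0 0 0 0 0" --pt "0.012 0 0 0 0 0"

```text
clock: 20.9
tcp_pos: [0.4962, 0.1163, 0.0381]
orientation: [2.403, 2.023, 0.002]
contact_force: [1.8, -3.4, -0.9]
grip_width: -0.0003
gripper_force: 1.4
```

Emit:
apply_moves --pt "0.004 0 0 0 0 0" --pt "0.008 0 0 0 0 0" --pt "0.012 0 0 0 0 0"

```text
clock: 21.28
tcp_pos: [0.4964, 0.1187, 0.0381]
orientation: [2.403, 2.023, -0.0]
contact_force: [0.8, -3.6, 2.5]
grip_width: 0.0002
gripper_force: 2.2
```

Emit:
apply_moves --pt "0.004 0 0 0 0 0" --pt "0.008 0 0 0 0 0" --pt "0.012 0 0 0 0 0"

```text
clock: 21.65
tcp_pos: [0.4969, 0.1225, 0.038]
orientation: [-2.403, -2.024, -0.001]
contact_force: [2.5, -1.9, -0.4]
grip_width: 0.0005
gripper_force: 1.8
```

Emit:
apply_moves --pt "0.004 0 0 0 0 0" --pt "0.008 0 0 0 0 0" --pt "0.012 0 0 0 0 0"

```text
clock: 22.02
tcp_pos: [0.4968, 0.125, 0.0378]
orientation: [-2.403, -2.023, 0.001]
contact_force: [0.2, -2.2, 2.3]
grip_width: -0.0001
gripper_force: 1.1
```

Emit:
apply_moves --pt "0.004 0 0 0 0 0" --pt "0.008 0 0 0 0 0" --pt "0.012 0 0 0 0 0"

```text
clock: 22.4
tcp_pos: [0.4976, 0.1282, 0.0378]
orientation: [-2.403, -2.023, -0.0]
contact_force: [-0.0, -0.4, 0.0]
grip_width: 0.0003
gripper_force: 0.6
```

Emit:
apply_moves --pt "0.004 0 0 0 0 0" --pt "0.008 0 0 0 0 0" --pt "0.012 0 0 0 0 0"

```text
clock: 22.78
tcp_pos: [0.4982, 0.1309, 0.0379]
orientation: [-2.403, -2.023, 0.0]
contact_force: [0.5, -0.7, -0.4]
grip_width: 0.0
gripper_force: 0.5
```

Emit:
apply_moves --pt "0.004 0 0 0 0 0" --pt "0.008 0 0 0 0 0" --pt "0.012 0 0 0 0 0"

```text
clock: 23.15
tcp_pos: [0.4984, 0.1325, 0.0379]
orientation: [2.404, 2.022, -0.003]
contact_force: [-1.3, -6.6, 3.4]
grip_width: 0.0002
gripper_force: 3.3
```

Emit:
apply_moves --pt "0.002 0 0 0 0 0" --pt "0.004 0 0 0 0 0" --pt "0.004 0 0 0 0 0"

```text
clock: 23.52
tcp_pos: [0.4984, 0.1325, 0.0379]
orientation: [2.404, 2.021, -0.005]
contact_force: [-2.0, -6.7, 4.7]
grip_width: 0.0003
gripper_force: 3.6
```

Emit:
apply_moves --pt "0.004 0 0 0 0 0" --pt "0.008 0 0 0 0 0" --pt "0.008 0 0 0 0 0"

```text
clock: 23.9
tcp_pos: [0.4984, 0.1325, 0.0379]
orientation: [2.404, 2.018, -0.009]
contact_force: [-2.6, -11.1, 7.4]
grip_width: 0.0002
gripper_force: 6.0
```

Emit:
apply_moves --pt "0.004 0 0 0 0 0" --pt "0.006 0 0 0 0 0" --pt "0.006 0 0 0 0 0"

```text
clock: 24.28
tcp_pos: [0.4983, 0.1325, 0.0379]
orientation: [2.405, 2.016, -0.012]
contact_force: [-4.8, -14.3, 10.9]
grip_width: -0.0004
gripper_force: 7.8
```

```bash
python3 -c "
from plan import *
lane(.06,.038)
p=r.grab_frame('scene');cv2.imwrite('pics/s5.png',cv2.resize(p['pixels'][260:420,330:530],(750,600),interpolation=3)[:,:,::-1])"
```

```text
s 81.2 t 0.2 mm  Falong -14.9 Fz 10.9
24.27 tcp [0.4983 0.1325 0.0379] F [ -4.8 -14.3  10.9] row [-0.0848  0.0008  0.0001] [-0.0015  0.0051 -0.0015]
```

View pics/s5.png

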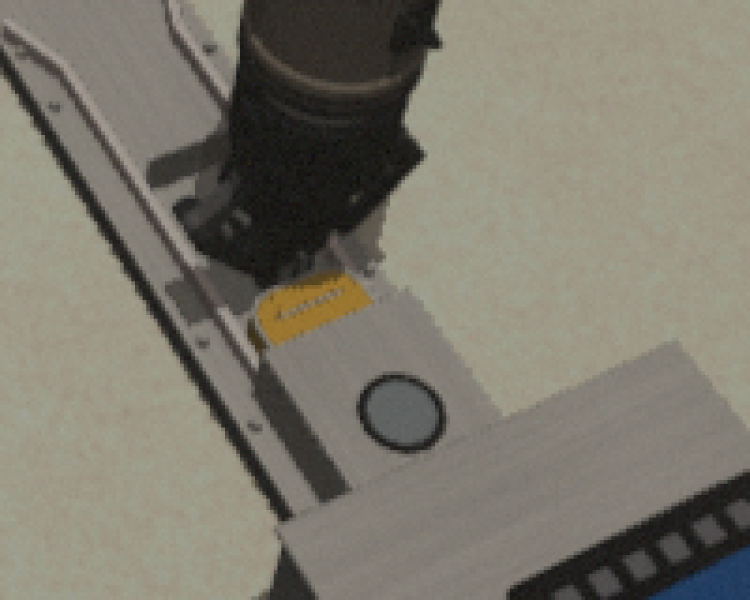

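The tin is under the cover, square in the lane, with its rear edge at (310,290). It has not moved while the force rose from 6.6 to 15 N, so it is against the hard stop. I relax, back off a little and lift straight out.

Emit:
apply_moves --pt "-0.006 0 0 0 0 0" --pt "-0.012 0 0 0 0 0" --pt "-0.018 0 0 0 0 0" --pt "-0.024 0 0 0 0 0" --pt "-0.03 0 0 0 0 0"

```text
clock: 24.95
tcp_pos: [0.4987, 0.1319, 0.0381]
orientation: [-2.402, -2.024, -0.003]
contact_force: [0.5, 0.1, -0.4]
grip_width: -0.0001
gripper_force: 0.0
```

```bash
python3 -c "
from plan import *
lane(.079,.15)"
```

```text
s 80.6 t -0.4 mm  Falong 0.2 Fz -0.4
24.95 tcp [0.4987 0.1319 0.0381] F [ 0.5  0.1 -0.4] row [-0.0057 -0.001  -0.4475] [ 0.0006 -0.001   0.0014]
```

Emit:
apply_moves --pt "-0.006 0 -0.03 0 0 0" --pt "-0.006 0 -0.1 0 0 0" --pt "-0.006 0 -0.2 0 0 0" --pt "-0.006 0 -0.35 0 0 0" --pt "-0.006 0 -0.5 0 0 0"

```text
clock: 25.58
tcp_pos: [0.4981, 0.1297, 0.1654]
orientation: [2.403, 2.024, 0.002]
contact_force: [-0.3, 0.1, -0.6]
grip_width: 0.0001
gripper_force: 0.0
```

Emit:
apply_moves --pt "-0.2 0 -0.2 0 0 0" --pt "-0.4 0 -0.3 0 0 0" --pt "-0.6 0 -0.3 0 0 0" --pt "-0.8 0 -0.3 0 0 0" --pt "-0.8 0 -0.3 0 0 0"

```text
clock: 26.2
tcp_pos: [0.4631, -0.0716, 0.2393]
orientation: [2.409, 2.014, 0.0]
contact_force: [-0.2, 0.3, -0.2]
grip_width: 0.0001
gripper_force: 0.0
```

```bash
python3 -c "
from plan import *
lane(.079,.15)
p=r.grab_frame('scene');q=r.grab_frame('top')
a=cv2.resize(p['pixels'][240:400,330:530],(500,400),interpolation=3);b=cv2.resize(q['pixels'][190:310,150:330],(500,333),interpolation=3)
im=np.zeros((600,800,3),np.uint8);im[:400,:400]=cv2.resize(a,(400,400))[:400];im[:400,400:]=cv2.resize(b,(400,400));cv2.imwrite('pics/s6.png',im[:400,:,::-1])"
```

```text
s -125.9 t -0.3 mm  Falong 0.3 Fz -0.2
26.2 tcp [ 0.4631 -0.0716  0.2393] F [-0.2  0.3 -0.2] row [ 0.82   -0.006   0.3563] [ 0.0011  0.0006 -0.0034]
```

View pics/s6.png

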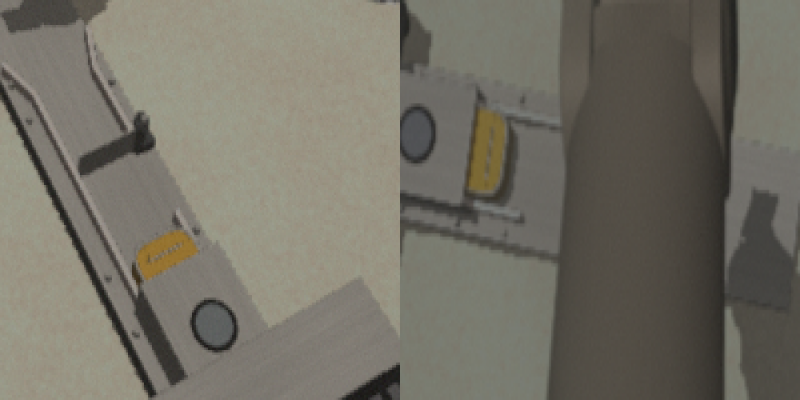

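The flap is shut across the lane (110,155) and the tin is under the cover. One check that the soft plunger has not pushed the tin back since the hand left.

```bash
python3 -c "
from h import *
p=r.grab_frame('scene');n=cv2.resize(p['pixels'][260:420,330:530],(750,600),interpolation=3)[:,:,::-1]
o=cv2.imread('pics/s5.png')
for nm,(x0,y0,x1,y1) in dict(marks=(275,290,350,325),cover=(350,365,455,460)).items():
  m=cv2.matchTemplate(np.ascontiguousarray(n[y0-20:y1+20,x0-20:x1+20]),o[y0:y1,x0:x1],cv2.TM_CCOEFF_NORMED);_,v,_,l=cv2.minMaxLoc(m);print(nm,v,np.array(l)-20)
u=proj(p,[.4845+.092*.172,.0525+.092*.985,.059])
u2=proj(p,[.4845+.097*.172,.0525+.097*.985,.059]);print((u-[330,260])*3.75,(u2-u)*3.75)
"
```

```text
marks 0.9714539647102356 [0 0]
cover 0.9959841370582581 [0 0]
[294.84662091 276.33615567] [5.43044421 7.97738438]
```

```bash
python3 -c "
from bench import r
print(r.hand_in())"
```

```text
the job is handed in; nothing more can be done
None
```

The tin is under the cover against the hard stop. It stopped moving as the push rose to about 15 N and did not spring back; the hand is out, the flap is shut, the bystanders were left alone, and the job was handed in at about 26 s with no verdict returned.

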